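# Load a bottle carrier and hold it level

## Task

Stand the two small screw-cap bottles that stand just beyond the bottle carrier upright in the carrier, one in each end bay, setting them down gently rather than dropping them, while the carrier stands on the worktop. Then take the carrier by its grip bar, lift it about ten centimetres straight off the worktop and finish while holding it there, level and still, with both bottles standing in it. Leave the other things on the worktop where they are, and never tip a bottle over or tilt the carrier strongly.

Things in the scene. Friction and masses are not known exactly. Their poses are not given: they have to be found in the camera images.
- carrier: Loose bottle carrier, 64 x 204 x 139 mm high, 0.3 kg, balanced about its middle: floor plate on small feet, an open bay at each end (58 x 58 mm inside, rim 3 mm thick, rim top 18 mm above the underside), in the middle two slim posts with a grip bar on top. Origin: centre of the underside; x across it (along the bar), y along its length, z up. Starts on the worktop, yaw -0.2 to 0.4 rad
- grip (a point): Centre of the grip bar, 130 mm above the carrier's origin. The bar is 64 mm long (along the carrier's x), 14 mm wide (along its y) and 18 mm high, with flat sides; grip it across its 14 mm
- bay_a (a point): Centre of the floor of the bay at the carrier's +y end (the left end seen from the robot), 70 mm from the carrier's middle; the floor is 6 mm above the carrier's underside
- bay_b (a point): Centre of the floor of the bay at the carrier's -y end (the right end seen from the robot), 70 mm from the carrier's middle; the floor is 6 mm above the carrier's underside
- tall_bottle: The bigger of the two small screw-cap bottles: 40 mm diameter, 85 mm high, body straight up to about 60 mm with a 25 mm cap on top (collider straight to 71 mm), about 0.06 kg. Origin: centre of the underside, z up. It stands on the open worktop beyond the carrier; either bay will do
- short_bottle: The smaller of the two small screw-cap bottles: 34 mm diameter, 70 mm high, body straight up to about 50 mm with a 21 mm cap on top (collider straight to 58 mm), about 0.04 kg. Origin: centre of the underside, z up. It stands on the open worktop beyond the carrier; either bay will do
- dropper: Bystander: slim bottle with a rubber-bulb dropper top, 33 mm diameter, 102 mm high; origin at the centre of the underside. Leave it
- vial: Bystander: small dropper vial with a pointed top, 23 mm diameter, 57 mm high; origin at the centre of the underside. Leave it
- small_carton: Bystander: small flat reagent carton, 40 x 85 x 30 mm; origin at the centre of the underside. Leave it
- card: Bystander: flat plastic test card, 52 x 70 x 5 mm; origin at the centre of the underside. Leave it
- carton: Bystander: bigger reagent carton, 45 x 100 x 60 mm; origin at the centre of the underside. Leave it
Things that resemble listed ones, but are neither listed nor needed, are in the scene too. What is shaped like the tall_bottle but purple is not meant.

How it is judged:
On the way:
1. both bottles stand upright in the carrier, one in each bay, let go, with the carrier standing on the worktop (((distance between tall_bottle and bay_a below 0.022 m and distance between short_bottle and bay_b below 0.022 m) or (distance between tall_bottle and bay_b below 0.022 m and distance between short_bottle and bay_a below 0.022 m)) and angle between each of tall_bottle, short_bottle's own z axis and vertical below 0.15 rad and contact force between the fingers and tall_bottle below 0.1 N and contact force between the fingers and short_bottle below 0.1 N and height (world z) of carrier below 0.01 m and angle between carrier's own z axis and vertical below 0.05 rad), for 0.2 s.
At the end, for the whole second after the job is handed in: Carrier held by its grip bar, underside 60 to 160 mm above the worktop, level within 0.12 rad, at rest (0.02 m/s, 0.1 rad/s), touching no bystander; one bottle in each bay (origin within 22 mm of the bay's floor centre, upright within 0.15 rad), untouched by the fingers (((distance between tall_bottle and bay_a below 0.022 m and distance between short_bottle and bay_b below 0.022 m) or (distance between tall_bottle and bay_b below 0.022 m and distance between short_bottle and bay_a below 0.022 m)) and angle between each of tall_bottle, short_bottle's own z axis and vertical below 0.15 rad and contact force between the fingers and tall_bottle below 0.1 N and contact force between the fingers and short_bottle below 0.1 N and height (world z) of carrier between 0.06 and 0.16 m and angle between carrier's own z axis and vertical below 0.12 rad and linear speed of carrier below 0.02 m/s and angular speed of carrier below 0.1 rad/s and contact force between the fingers and carrier above 2 N and distance between the grasp point and grip below 0.05 m and contact force between carrier and dropper below 0.05 N and contact force between carrier and vial below 0.05 N and contact force between carrier and small_carton below 0.05 N and contact force between carrier and card below 0.05 N and contact force between carrier and carton below 0.05 N); the arm keeps its last pose, push and grip.
It fails at once if a bottle is tipped over (more than 0.6 rad) (angle between any of tall_bottle, short_bottle's own z axis and vertical above 0.6 rad).
It fails at once if a bottle is dropped (falls free at over 0.5 m/s) ((contact force between tall_bottle and anything else below 0.02 N and linear speed of tall_bottle above 0.5 m/s) or (contact force between short_bottle and anything else below 0.02 N and linear speed of short_bottle above 0.5 m/s)).
It fails at once if the carrier is tilted by more than 0.35 rad (angle between carrier's own z axis and vertical above 0.35 rad).
It fails at once if a bystander is moved by more than 20 mm (distance of any of dropper, vial, small_carton, card, carton from where it was at the start of the episode above 0.02 m).
It also fails if it takes over 61 s, if anything falls off the work surface, if the arm or the gripper's body presses on something with over 40 N, if the wrist force passes 120 N, or if a joint passes its speed limit or range.

## Robot

A 7-joint arm with a two-finger parallel gripper is mounted at the origin on a cart in front of the work surface, level with it; the furniture and walls round the work are solid. World frame = base frame: x ahead of the robot, y to its left, z up, the work surface at z = 0. Lengths are in m, angles in rad, forces in N, time in s.
With the tool pointing down it reaches from about 0.35 to 0.9 m from the base axis. Payload 8.1 kg.
Tool frame: the origin (TCP) lies at the very end of the fingers, on their centre line; the grasp point (between the pads) lies 19 mm behind it (tcp_to_grasp is the distance from the TCP to the grasp point, in m); z points along the fingers, y is the line along which they close (so a half turn about z gives the same grasp; the last joint's range is limited). The gripper opens to 85 mm and grips with 20 to 120 N. Pads are 22 mm wide; open, the fingers measure 114 mm over their backs; the gripper's body (76 mm by 85 mm) begins 54 mm behind the grasp point. The pads swing forward as they close: fully open they stand 13 mm farther back than shut.
Start: joints at [1.099, 0.434, 0.025, 1.573, -0.012, 1.134, -0.075], TCP at [0.225, -0.583, 0.231] pointing down, gripper open.
Joint ranges: [-2.62, 2.62], [-0.44, 2.09], [-1.27, 1.32], [0.08, 2.57], [-1.32, 4.46], [0.12, 2], [-2.74, 2.74]. Speed limits (rad/s): [2.22, 2.22, 3.01, 3.01, 3.14, 3.14, 3.14].

## Interface

Orientations are given as a rotation vector (axis times angle).
In Python, from cell import sense, capture, job_done, search_frame, tcp_to_grasp gives the robot as it stands.
- The arm moves only by the tool servo_tool, never from a script. Its argument "targets" is a list of rows, each an object of numbers: "dx", "dy", "dz": the shift along the world's x, y, z in mm; "twist": the turn about the world's z in rad. A call has 1 to 10 rows; each row shifts and turns the commanded pose from where the row before left it; what a row does not reach is not made up. A row lasts 1/10 s, in which the tool goes at most 50 mm and 8.59 degrees, less where a joint would pass 70% of its speed; a pose out of reach is approached as far as the arm can. A call is refused whole if a number of a shift passes 50 or a number of a turn 0.15, either way. A call with a gripper value outside its range is refused whole. "gripper" is the closure, from 0 (fully open) to 1 (shut), set as the call begins (left out, the last holds). The fingers move at their own pace and stop on an object; the grip force is fixed at half the most. Time passes only in rows, so rows that do not move let the fingers close. It gives the time, the measured TCP pose, the force, the opening and the grip force at its end, in the units of the state.
- sense(): the state, without advancing time (a new reading comes with each control period).
- capture(name): name is "scene" or "top"; returns a dict with "img" (420x560x3 uint8, blue, green, red), "z_map" (420x560 float32, m along the optical axis (not along the pixel's ray), 0 where there is no reading), "intrinsics" (3x3 intrinsics, pixels), "extrinsics" (4x4, takes a point from camera to world coordinates). Camera axes: x right, y up, looking along -z (the intrinsics and any distortion apply to the point x, -y, -z); pixel columns grow to the right and rows downward; lengths in m; the calibration is good to about 2 mm. A picture is of the moment at which its call begins.
- job_done(): hands the job in; it is judged then, once.
Trained networks look in the newest picture that a camera, given by its name, has taken for a name from the list of things; names that differ only in an ending like _2 or _b are one class to them, and where a whole thing is asked for, a point or a joint stands for the part that bears it (a point fixed in the world has none). Each returns a list of dicts, best first, with "confidence" (0 to 1); they miss things now and then, are a little off and sometimes report something else, mostly with a low value. They report only what shows in the picture. A call takes as long as a camera call. They do not tell look-alikes from the thing itself.
- search_frame(camera, target): "centre" ([x, y, z] in m, in the coordinates of the camera as it stood for that picture, good to about 4 mm: the middle of the surface that is visible of it).
The state is a dict: "t": time; "q": joint angles; "qd": joint speeds; "effort": joint torques, N m; "eef_pos": TCP position; "orientation": TCP orientation; "ft_force": force on the tool from outside, world axes, zero at the start; "ft_torque": the same for the moment, N m; "gripper_width": finger opening in m; "gripper_force": force on a finger pad.
Only numpy, scipy, OpenCV 4.12 (cv2) and the standard library are available. Lean on these libraries where they do the work, as an engineer would, in place of code of your own. Each camera call takes 0.05 s, during which the arm holds its last target. There are 200 camera calls.

## Working session

There is one attempt and no reset: what is moved stays moved. The work goes in short steps, Python scripts to look and compute and a tool call to move; the robot and the scene stay as the last step left them, time stands still between calls to the robot, and variables do not carry over. Pictures are saved under pics/ and viewed, at most 10 in all, crops included, and the job is handed in when it is done.

Besides the shell and the picture viewer there is one more tool, called after "Emit:" as name(argument=value, ...), one argument or row to a line, values as JSON. servo_tool: Moves the arm, as the interface text tells. Its arguments: {"type":"object","properties":{"targets":{"type":"array"},"gripper":{"type":"number"}},"required":["targets"]}

```bash
mkdir -p pics; cat > h.py <<'E'
import numpy as np, cv2
from cell import *
def world(c,p): return (c["extrinsics"]@np.r_[p,1])[:3]
def cloud(c):
    z=c["z_map"]; K=c["intrinsics"]; v,u=np.indices(z.shape)
    P=np.stack([(u-K[0,2])/K[0,0]*z,-(v-K[1,2])/K[1,1]*z,-z],-1)
    W=P@c["extrinsics"][:3,:3].T+c["extrinsics"][:3,3]
    W[z==0]=np.nan
    return W
def pix(c,w):
    p=np.linalg.inv(c["extrinsics"])@np.r_[w,1]; K=c["intrinsics"]
    return int(K[0,0]*p[0]/-p[2]+K[0,2]),int(-K[1,1]*p[1]/-p[2]*-1*-1+K[1,2])
E
python3 - <<'E'
from h import *
s=sense(); print({k:np.round(s[k],3) for k in s}, tcp_to_grasp)
ims=[]
for n in ["scene","top"]:
    c=capture(n); print(n, np.round(c["extrinsics"],3).tolist(), c["intrinsics"].tolist())
    cv2.imwrite(f"pics/{n}0.png",c["img"]); np.savez(f"{n}0.npz",**c)
    for t in ["carrier","grip","tall_bottle","short_bottle","dropper","vial","small_carton","card","carton"]:
        print(t,[(np.round(world(c,d["centre"]),3).tolist(),pix(c,world(c,d["centre"])),round(d["confidence"],2)) for d in search_frame(n,t)])
E
```

```text
{'t': np.float64(0.0), 'q': array([ 1.099,  0.435,  0.025,  1.574, -0.012,  1.134, -0.075]), 'qd': array([-0.001, -0.   , -0.   , -0.001,  0.001, -0.   , -0.001]), 'effort': array([-0.0000e+00, -6.7046e+01,  1.0260e+00, -3.1621e+01,  1.6000e-02,
        1.3000e-02,  0.0000e+00]), 'eef_pos': array([ 0.225, -0.583,  0.231]), 'orientation': array([-3.087e+00, -5.760e-01,  1.000e-03]), 'ft_force': array([ 0.467, -0.261,  0.305]), 'ft_torque': array([ 0.018,  0.022, -0.024]), 'gripper_force': np.float64(0.0), 'gripper_width': np.float64(0.085)} 0.0187
scene [[0.759, 0.33, -0.562, -0.01], [-0.651, 0.353, -0.672, -0.953], [-0.023, 0.875, 0.483, 0.536], [0.0, 0.0, 0.0, 1.0]] [[448.8272966691002, 0.0, 283.28420392863734], [0.0, 448.8272966691002, 205.68391650456624], [0.0, 0.0, 1.0]]
carrier [([0.405, -0.342, 0.005], (248, 261), 0.6)]
grip [([0.403, -0.341, 0.011], (246, 259), 0.84)]
tall_bottle [([0.271, -0.253, 0.047], (163, 251), 0.96), ([0.527, -0.547, 0.032], (368, 271), 0.71)]
short_bottle [([0.568, -0.373, 0.039], (317, 224), 0.64)]
dropper [([0.688, -0.356, 0.049], (349, 199), 0.64)]

[... 435 characters left out ...]
7607120007, 203.12569607023903], [0.0, 0.0, 1.0]]
carrier [([0.409, -0.332, 0.003], (257, 251), 0.76)]
grip [([0.409, -0.332, 0.002], (257, 251), 0.62)]
tall_bottle [([0.542, -0.228, 0.06], (203, 183), 0.75), ([0.279, -0.245, 0.06], (211, 318), 0.56), ([0.527, -0.541, 0.028], (356, 190), 0.45), ([0.412, -0.334, 0.005], (258, 249), 0.36)]
short_bottle [([0.564, -0.365, 0.05], (271, 172), 0.74)]
dropper [([0.681, -0.352, 0.06], (263, 117), 0.66)]
vial [([0.66, -0.254, 0.032], (218, 132), 0.53)]
small_carton [([0.528, -0.542, 0.029], (357, 190), 0.61)]
card [([0.382, -0.579, 0.005], (377, 261), 0.82)]
carton [([0.647, -0.47, 0.061], (321, 130), 0.96), ([0.411, -0.335, 0.005], (258, 250), 0.73)]
```

View pics/scene0.png

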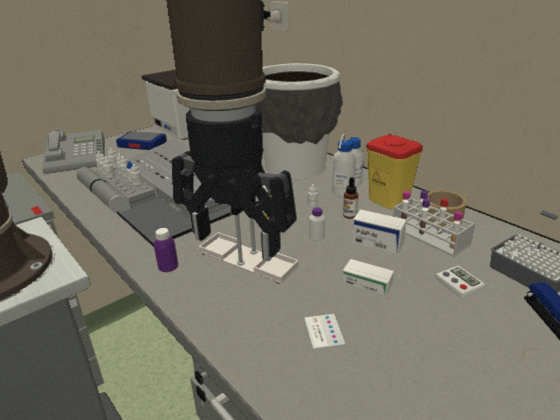

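View pics/top0.png

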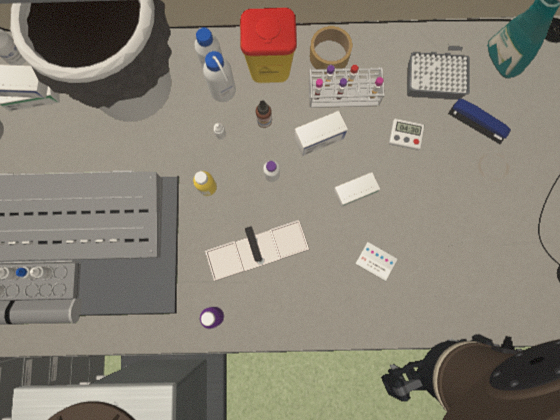

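The top view shows the yellow tall bottle at (203,183), the purple-capped short bottle at (271,170), the carrier at (257,251) with its black bar at (253,244), and the purple decoy at (210,318). Next I'll measure them precisely from depth.

```bash
python3 - <<'E'
from h import *
c=dict(np.load("top0.npz")); W=cloud(c).reshape(-1,3)
def sel(x,y,r,z0,z1):
    m=(np.hypot(W[:,0]-x,W[:,1]-y)<r)&(W[:,2]>z0)&(W[:,2]<z1); return W[m]
P=sel(.41,-.335,.13,.004,.03); 
print("table z",np.nanmedian(sel(.45,-.45,.03,-.05,.05)[:,2]))
r=cv2.minAreaRect(P[:,:2].astype(np.float32)*1000); print("carrier",len(P),r)
B=sel(.41,-.335,.08,.1,.16); print("bar",len(B),cv2.minAreaRect(B[:,:2].astype(np.float32)*1000),np.median(B[:,2]),B.mean(0))
for n,x,y in [("tall",.542,-.228),("short",.564,-.365)]:
    Q=sel(x,y,.045,.01,.2); top=Q[:,2].max(); T=Q[Q[:,2]>top-.004]
    print(n,len(Q),top,"cap",T.mean(0),len(T)); A=Q
    print(" extent",np.percentile(Q,[1,99],axis=0).round(4).tolist(), cv2.minEnclosingCircle(T[:,:2].astype(np.float32)*1000))
c=dict(np.load("scene0.npz")); W=cloud(c).reshape(-1,3)
for n,x,y in [("tall",.542,-.228),("short",.564,-.365)]:
    Q=sel(x,y,.045,.01,.2); 
    if len(Q): print(n,"scene",len(Q),Q[:,2].max(),np.percentile(Q,[2,98],axis=0).round(4).tolist(),Q[Q[:,2]>Q[:,2].max()-.004].mean(0))
E
```

```text
table z -0.000978987427175504
carrier 2264 ((412.10009765625, -338.3958740234375), (145.73190307617188, 222.5240478515625), 40.61760711669922)
bar 281 ((410.7017822265625, -330.8382263183594), (63.3694953918457, 13.917640686035156), 16.556434631347656) 0.13758715520348874 [ 0.41010391 -0.33111203  0.13744689]
tall 407 0.08777065104236226 cap [ 0.54976736 -0.22619932  0.08502985] 62
 extent [[0.5297, -0.2458, 0.0118], [0.5664, -0.2087, 0.0871]] ((549.4720458984375, -226.41690063476562), 11.575669288635254)
short 270 0.07307182782961485 cap [ 0.57365772 -0.36590805  0.07031016] 39
 extent [[0.5571, -0.3807, 0.0149], [0.5855, -0.3492, 0.0719]] ((573.6031494140625, -364.58770751953125), 9.550209999084473)
tall scene 26 0.08577604015292806 [[0.5319, -0.2428, 0.0127], [0.548, -0.2264, 0.0856]] [ 0.54241167 -0.22924595  0.08444359]
short scene 411 0.07164439439441617 [[0.5577, -0.3823, 0.0115], [0.5832, -0.3545, 0.071]] [ 0.57375132 -0.36578786  0.07003189]
```

Emit:
servo_tool(
  targets=[
    {"dx": 20,"dy": 20,"twist": 0.1},
    {"dx": 30,"dy": 35,"twist": 0.15},
    {"dx": 36,"dy": 40,"twist": 0.15},
    {"dx": 36,"dy": 40,"twist": 0.15},
    {"dx": 36,"dy": 40,"twist": 0.15},
    {"dx": 36,"dy": 40,"twist": 0.15},
    {"dx": 36,"dy": 40,"twist": 0.15},
    {"dx": 36,"dy": 40,"twist": 0.15},
    {"dx": 36,"dy": 40,"twist": 0.15},
    {"dx": 22,"dy": 22,"twist": 0.15},
  ],
  gripper=0,
)

```text
validation failed for argument at $.ta...
```

Emit:
servo_tool(
  targets=[
    {"twist": 0.04},
    {},
    {},
    {},
  ],
)

```text
validation failed for argument at $.ta...
```

Probably every row must carry all its fields.

Emit:
servo_tool(
  targets=[
    {"dx": 20,"dy": 20,"dz": 0,"twist": 0.1},
    {"dx": 30,"dy": 35,"dz": 0,"twist": 0.15},
    {"dx": 36,"dy": 40,"dz": 0,"twist": 0.15},
    {"dx": 36,"dy": 40,"dz": 0,"twist": 0.15},
    {"dx": 36,"dy": 40,"dz": 0,"twist": 0.15},
    {"dx": 36,"dy": 40,"dz": 0,"twist": 0.15},
    {"dx": 36,"dy": 40,"dz": 0,"twist": 0.15},
    {"dx": 36,"dy": 40,"dz": 0,"twist": 0.15},
    {"dx": 36,"dy": 40,"dz": 0,"twist": 0.15},
    {"dx": 22,"dy": 22,"dz": 0,"twist": 0.15},
  ],
  gripper=0,
)

```text
t: 2.0
eef_pos: [0.5338, -0.2417, 0.2317]
orientation: [1.917, 2.488, 0.003]
ft_force: [0.6, -0.5, 0.0]
gripper_width: 0.0855
gripper_force: 0.0
```

Emit:
servo_tool(
  targets=[
    {"dx": 0,"dy": 0,"dz": 0,"twist": 0.04},
    {"dx": 0,"dy": 0,"dz": 0,"twist": 0},
    {"dx": 0,"dy": 0,"dz": 0,"twist": 0},
  ],
)

```text
t: 2.3
eef_pos: [0.5309, -0.2466, 0.2312]
orientation: [-1.883, -2.514, 0.001]
ft_force: [0.5, 0.1, 0.7]
gripper_width: 0.0851
gripper_force: 0.0
```

Emit:
servo_tool(
  targets=[
    {"dx": 9,"dy": 10,"dz": -10,"twist": 0},
    {"dx": 9,"dy": 11,"dz": -30,"twist": 0},
    {"dx": 0,"dy": 0,"dz": -40,"twist": 0},
    {"dx": 0,"dy": 0,"dz": -25,"twist": 0},
    {"dx": 0,"dy": 0,"dz": 0,"twist": 0},
    {"dx": 0,"dy": 0,"dz": 0,"twist": 0},
  ],
)

```text
t: 2.9
eef_pos: [0.5495, -0.2247, 0.1264]
orientation: [-1.88, -2.516, -0.0]
ft_force: [0.0, 0.4, 0.1]
gripper_width: 0.0856
gripper_force: 0.0
```

```bash
python3 - <<'E'
from h import *
a=capture("scene"); b=capture("top"); cv2.imwrite("pics/m1.png",np.hstack([a["img"][100:340,80:480],b["img"][60:300,120:520]]))
s=sense(); print(s["eef_pos"])
E
```

```text
[ 0.55057495 -0.22506553  0.12791988]
```

View pics/m1.png

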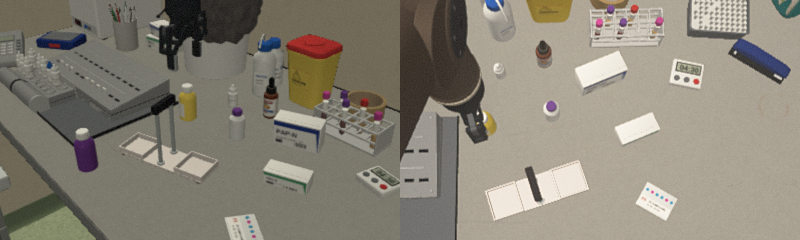

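The scene crop shows the gripper above the yellow bottle at (187,100), with the carrier now in clear view. I'll check the bottle and carrier positions against this view.

```bash
cat > meas.py <<'E'
from h import *
from scipy.optimize import minimize
c=capture("scene"); S=cloud(c).reshape(-1,3); c=capture("top"); T=cloud(c).reshape(-1,3)
for n,W in (("scene",S),("top",T)):
    d=np.hypot(W[:,0]-.41,W[:,1]+.331)
    B=W[(d<.08)&(W[:,2]>.124)&(W[:,2]<.16)]; 
    P=W[(d<.12)&(W[:,2]>.011)&(W[:,2]<.024)]
    if len(B)>20: print(n,"bar",cv2.minAreaRect(B[:,:2].astype(np.float32)*1000))
    if len(P)>20: print(n,"rim",len(P),cv2.minAreaRect(P[:,:2].astype(np.float32)*1000))
def cyl(W,x,y,r,z0,z1):
    Q=W[(np.hypot(W[:,0]-x,W[:,1]-y)<r+.012)&(W[:,2]>z0)&(W[:,2]<z1)][:,:2]
    f=lambda p:np.minimum(abs(np.hypot(*(Q-p).T)-r),.004).sum()
    return len(Q),minimize(f,[x,y],method="Nelder-Mead").x.round(4)
E
python3 - <<'E'
from meas import *
for n,W in (("scene",S),("top",T)):
    print(n,cyl(W,.549,-.226,.02,.012,.055),cyl(W,.573,-.366,.017,.012,.047))
E
```

```text
scene bar ((410.92041015625, -331.9700927734375), (65.17172241210938, 15.897295951843262), 17.2203369140625)
scene rim 666 ((411.1283874511719, -331.6553955078125), (67.59803009033203, 205.3346710205078), 16.753494262695312)
top bar ((410.5379333496094, -330.84454345703125), (63.46162033081055, 13.893369674682617), 16.581661224365234)
top rim 402 ((410.824462890625, -330.7882995605469), (64.58220672607422, 204.1932830810547), 16.845340728759766)
scene (280, array([ 0.5512, -0.2256])) (221, array([ 0.5754, -0.3644]))
top (69, array([ 0.55  , -0.2258])) (73, array([ 0.5742, -0.3646]))
```

Emit:
servo_tool(
  targets=[
    {"dx": 0,"dy": -1,"dz": -20,"twist": 0},
    {"dx": 0,"dy": 0,"dz": -25,"twist": 0},
    {"dx": 0,"dy": 0,"dz": -25,"twist": 0},
    {"dx": 0,"dy": 0,"dz": -20,"twist": 0},
    {"dx": 0,"dy": 0,"dz": -12,"twist": 0},
    {"dx": 0,"dy": 0,"dz": 0,"twist": 0},
    {"dx": 0,"dy": 0,"dz": 0,"twist": 0},
  ],
)

```text
t: 3.8
eef_pos: [0.5501, -0.226, 0.0253]
orientation: [1.879, 2.516, 0.001]
ft_force: [0.7, -0.1, 0.4]
gripper_width: 0.0855
gripper_force: 0.0
```

Emit:
servo_tool(
  targets=[
    {"dx": 0,"dy": 0,"dz": 0,"twist": 0},
    {"dx": 0,"dy": 0,"dz": 0,"twist": 0},
    {"dx": 0,"dy": 0,"dz": 0,"twist": 0},
    {"dx": 0,"dy": 0,"dz": 0,"twist": 0},
    {"dx": 0,"dy": 0,"dz": 0,"twist": 0},
    {"dx": 0,"dy": 0,"dz": 0,"twist": 0},
    {"dx": 0,"dy": 0,"dz": 0,"twist": 0},
    {"dx": 0,"dy": 0,"dz": 0,"twist": 0},
  ],
  gripper=1,
)

```text
t: 4.6
eef_pos: [0.5499, -0.2261, 0.0252]
orientation: [1.879, 2.516, 0.0]
ft_force: [-0.4, -0.9, 5.6]
gripper_width: 0.0391
gripper_force: 59.7
```

Emit:
servo_tool(
  targets=[
    {"dx": 0,"dy": 0,"dz": 10,"twist": 0},
    {"dx": 0,"dy": 0,"dz": 25,"twist": 0},
    {"dx": -10,"dy": 0,"dz": 25,"twist": 0},
    {"dx": -30,"dy": -6,"dz": 10,"twist": 0},
    {"dx": -35,"dy": -10,"dz": 0,"twist": 0},
    {"dx": -35,"dy": -10,"dz": 0,"twist": 0},
    {"dx": -30,"dy": -8,"dz": 0,"twist": 0},
    {"dx": -15,"dy": -4,"dz": 0,"twist": 0},
    {"dx": -4,"dy": 0,"dz": 0,"twist": 0},
    {"dx": 0,"dy": 0,"dz": 0,"twist": 0},
  ],
)

```text
t: 5.6
eef_pos: [0.3912, -0.2638, 0.0948]
orientation: [1.879, 2.516, 0.001]
ft_force: [0.3, 0.2, -0.7]
gripper_width: 0.0386
gripper_force: 60.4
```

Emit:
servo_tool(
  targets=[
    {"dx": 0,"dy": 0,"dz": 0,"twist": 0},
    {"dx": 0,"dy": 0,"dz": 0,"twist": 0},
  ],
)

```text
t: 5.8
eef_pos: [0.392, -0.2633, 0.0944]
orientation: [1.877, 2.518, 0.001]
ft_force: [0.7, 0.2, -0.0]
gripper_width: 0.0391
gripper_force: 60.4
```

```bash
python3 - <<'E'
from meas import *
x,y,z=sense()["eef_pos"]; print(x,y,z)
for n,W in (("scene",S),("top",T)):
    Q=W[(np.hypot(W[:,0]-x,W[:,1]-y)<.035)&(W[:,2]>.03)]; print(n,len(Q),Q[:,2].min() if len(Q) else 0, cyl(W,x,y,.02,.05,z-.005))
E
```

```text
scene bar ((401.0300598144531, -298.2994079589844), (109.66771697998047, 87.19783782958984), 15.554046630859375)
scene rim 682 ((411.41064453125, -331.5374755859375), (69.13085174560547, 205.502685546875), 16.624011993408203)
top bar ((387.1410217285156, -318.60107421875), (50.81365203857422, 103.82048034667969), 62.202449798583984)
top rim 281 ((410.9413146972656, -331.75616455078125), (64.11782836914062, 202.83106994628906), 16.962018966674805)
0.3914177722698018 -0.2633953471770055 0.09428532726277096
scene 1934 0.07086633723738972 (157, array([ 0.3924, -0.2631]))
top 4065 0.07310298453987396 (9, array([ 0.3908, -0.2634]))
```

Emit:
servo_tool(
  targets=[
    {"dx": -1,"dy": -1,"dz": -15,"twist": 0},
    {"dx": 0,"dy": 0,"dz": -20,"twist": 0},
    {"dx": 0,"dy": 0,"dz": -15,"twist": 0},
    {"dx": 0,"dy": 0,"dz": -8,"twist": 0},
    {"dx": 0,"dy": 0,"dz": -3,"twist": 0},
    {"dx": 0,"dy": 0,"dz": -1,"twist": 0},
    {"dx": 0,"dy": 0,"dz": 0,"twist": 0},
    {"dx": 0,"dy": 0,"dz": 0,"twist": 0},
  ],
)

```text
t: 6.7
eef_pos: [0.3898, -0.265, 0.0329]
orientation: [1.879, 2.516, 0.0]
ft_force: [0.6, 0.5, -1.6]
gripper_width: 0.0389
gripper_force: 60.4
```

Emit:
servo_tool(
  targets=[
    {"dx": 0,"dy": 0,"dz": -0.5,"twist": 0},
    {"dx": 0,"dy": 0,"dz": -0.5,"twist": 0},
    {"dx": 0,"dy": 0,"dz": 0,"twist": 0},
    {"dx": 0,"dy": 0,"dz": 0,"twist": 0},
  ],
)

```text
t: 7.1
eef_pos: [0.3894, -0.2649, 0.0314]
orientation: [1.88, 2.517, 0.0]
ft_force: [0.1, -0.5, -0.5]
gripper_width: 0.0385
gripper_force: 60.4
```

Emit:
servo_tool(
  targets=[
    {"dx": 1,"dy": 0.5,"dz": -0.5,"twist": 0},
    {"dx": 0,"dy": 0,"dz": 0,"twist": 0},
    {"dx": 0,"dy": 0,"dz": 0,"twist": 0},
  ],
)

```text
t: 7.4
eef_pos: [0.3898, -0.2647, 0.0311]
orientation: [-1.88, -2.516, 0.002]
ft_force: [-3.5, -0.2, 7.2]
gripper_width: 0.0393
gripper_force: 61.2
```

Emit:
servo_tool(
  targets=[
    {"dx": 0,"dy": 0,"dz": 0,"twist": 0},
    {"dx": 0,"dy": 0,"dz": 0,"twist": 0},
    {"dx": 0,"dy": 0,"dz": 0,"twist": 0},
    {"dx": 0,"dy": 0,"dz": 0,"twist": 0},
    {"dx": 0,"dy": 0,"dz": 0,"twist": 0},
    {"dx": 0,"dy": 0,"dz": 0,"twist": 0},
  ],
  gripper=0,
)

```text
t: 8.0
eef_pos: [0.3905, -0.2643, 0.0308]
orientation: [1.88, 2.517, 0.0]
ft_force: [-0.1, -0.1, -0.4]
gripper_width: 0.0854
gripper_force: 0.0
```

Emit:
servo_tool(
  targets=[
    {"dx": 0,"dy": 0,"dz": 15,"twist": 0},
    {"dx": 0,"dy": 0,"dz": 35,"twist": 0},
    {"dx": 0,"dy": 0,"dz": 40,"twist": 0},
    {"dx": 10,"dy": 0,"dz": 35,"twist": 0},
    {"dx": 30,"dy": -10,"dz": 15,"twist": 0},
    {"dx": 40,"dy": -20,"dz": 0,"twist": 0},
    {"dx": 40,"dy": -25,"dz": 0,"twist": 0},
    {"dx": 40,"dy": -25,"dz": 0,"twist": 0},
    {"dx": 20,"dy": -15,"dz": 0,"twist": 0},
    {"dx": 4,"dy": -5,"dz": -10,"twist": 0},
  ],
)

```text
t: 9.0
eef_pos: [0.5771, -0.3657, 0.1609]
orientation: [1.879, 2.515, 0.001]
ft_force: [0.9, -0.1, 0.4]
gripper_width: 0.0855
gripper_force: 0.0
```

Emit:
servo_tool(
  targets=[
    {"dx": 0,"dy": 0,"dz": -25,"twist": 0},
    {"dx": 0,"dy": 0,"dz": -20,"twist": 0},
    {"dx": 0,"dy": 0,"dz": 0,"twist": 0},
    {"dx": 0,"dy": 0,"dz": 0,"twist": 0},
  ],
)

```text
t: 9.4
eef_pos: [0.5737, -0.3639, 0.1158]
orientation: [-1.879, -2.516, 0.0]
ft_force: [0.9, 0.3, 1.1]
gripper_width: 0.0856
gripper_force: 0.0
```

```bash
python3 - <<'E'
from meas import *
print(sense()["eef_pos"])
for n,W in (("scene",S),("top",T)):
    print(n,cyl(W,.391,-.264,.02,.025,.06),cyl(W,.574,-.365,.017,.012,.047))
E
```

```text
scene bar ((409.6866760253906, -331.93511962890625), (64.88452911376953, 16.36879539489746), 18.128324508666992)
scene rim 694 ((411.0763854980469, -331.55316162109375), (65.82915496826172, 205.60365295410156), 16.849626541137695)
top bar ((388.6018981933594, -340.6880798339844), (12.418919563293457, 21.546001434326172), 65.24039459228516)
top rim 216 ((417.1355895996094, -351.455078125), (64.20240783691406, 160.75570678710938), 16.91666030883789)
[ 0.57482404 -0.36443425  0.11719072]
scene (285, array([ 0.39  , -0.2646])) (220, array([ 0.5752, -0.3645]))
top (0, array([ 0.391, -0.264])) (14, array([ 0.5742, -0.3652]))
```

Emit:
servo_tool(
  targets=[
    {"dx": 0,"dy": 0,"dz": -20,"twist": 0},
    {"dx": 0,"dy": 0,"dz": -25,"twist": 0},
    {"dx": 0,"dy": 0,"dz": -25,"twist": 0},
    {"dx": 0,"dy": 0,"dz": -15,"twist": 0},
    {"dx": 0,"dy": 0,"dz": -8,"twist": 0},
    {"dx": 0,"dy": 0,"dz": 0,"twist": 0},
    {"dx": 0,"dy": 0,"dz": 0,"twist": 0},
  ],
)

```text
t: 10.2
eef_pos: [0.5752, -0.3646, 0.024]
orientation: [1.879, 2.516, 0.001]
ft_force: [0.2, 0.5, 1.0]
gripper_width: 0.0853
gripper_force: 0.0
```

Emit:
servo_tool(
  targets=[
    {"dx": 0,"dy": 0,"dz": 0,"twist": 0},
    {"dx": 0,"dy": 0,"dz": 0,"twist": 0},
    {"dx": 0,"dy": 0,"dz": 0,"twist": 0},
    {"dx": 0,"dy": 0,"dz": 0,"twist": 0},
    {"dx": 0,"dy": 0,"dz": 0,"twist": 0},
    {"dx": 0,"dy": 0,"dz": 0,"twist": 0},
    {"dx": 0,"dy": 0,"dz": 0,"twist": 0},
    {"dx": 0,"dy": 0,"dz": 0,"twist": 0},
  ],
  gripper=1,
)

```text
t: 11.0
eef_pos: [0.5748, -0.3646, 0.0235]
orientation: [1.879, 2.516, 0.0]
ft_force: [-1.0, 0.5, 6.1]
gripper_width: 0.0328
gripper_force: 59.4
```

Emit:
servo_tool(
  targets=[
    {"dx": 0,"dy": 0,"dz": 10,"twist": 0},
    {"dx": 0,"dy": 0,"dz": 25,"twist": 0},
    {"dx": -10,"dy": 0,"dz": 25,"twist": 0},
    {"dx": -25,"dy": -7,"dz": 10,"twist": 0},
    {"dx": -35,"dy": -10,"dz": 0,"twist": 0},
    {"dx": -35,"dy": -8,"dz": 0,"twist": 0},
    {"dx": -25,"dy": -6,"dz": 0,"twist": 0},
    {"dx": -10,"dy": -2.5,"dz": 0,"twist": 0},
    {"dx": -3.5,"dy": 0,"dz": 0,"twist": 0},
    {"dx": 0,"dy": 0,"dz": 0,"twist": 0},
  ],
)

```text
t: 12.0
eef_pos: [0.4318, -0.3975, 0.0932]
orientation: [1.879, 2.517, 0.001]
ft_force: [0.1, -0.5, -0.3]
gripper_width: 0.0323
gripper_force: 59.6
```

Emit:
servo_tool(
  targets=[
    {"dx": 0,"dy": 0,"dz": 0,"twist": 0},
    {"dx": 0,"dy": 0,"dz": 0,"twist": 0},
  ],
)

```text
t: 12.2
eef_pos: [0.4324, -0.3971, 0.0928]
orientation: [1.877, 2.518, 0.001]
ft_force: [0.5, -0.0, -0.6]
gripper_width: 0.033
gripper_force: 59.6
```

```bash
python3 - <<'E'
from meas import *
x,y,z=sense()["eef_pos"]; print(x,y,z)
for n,W in (("scene",S),("top",T)):
    print(n,cyl(W,x,y,.017,.045,z-.003),cyl(W,.391,-.264,.02,.025,.06))
E
```

```text
scene bar ((410.766845703125, -369.3563232421875), (82.72377014160156, 86.37540435791016), 17.963579177856445)
scene rim 701 ((411.63128662109375, -331.9269714355469), (67.47490692138672, 205.54322814941406), 16.90404510498047)
0.43187380648551277 -0.39729721685052194 0.09272695709381361
scene (141, array([ 0.433 , -0.3973])) (284, array([ 0.3901, -0.2644]))
top (0, array([ 0.4319, -0.3973])) (0, array([ 0.391, -0.264]))
```

Emit:
servo_tool(
  targets=[
    {"dx": -1,"dy": -1,"dz": -15,"twist": 0},
    {"dx": 0,"dy": 0,"dz": -20,"twist": 0},
    {"dx": 0,"dy": 0,"dz": -15,"twist": 0},
    {"dx": 0,"dy": 0,"dz": -8,"twist": 0},
    {"dx": 0,"dy": 0,"dz": -3,"twist": 0},
    {"dx": 0,"dy": 0,"dz": -1,"twist": 0},
    {"dx": 0,"dy": 0,"dz": -0.5,"twist": 0},
    {"dx": 0,"dy": 0,"dz": 0,"twist": 0},
    {"dx": 0,"dy": 0,"dz": 0,"twist": 0},
  ],
)

```text
t: 13.2
eef_pos: [0.4302, -0.3991, 0.0308]
orientation: [1.879, 2.516, -0.0]
ft_force: [-0.1, -0.1, -0.5]
gripper_width: 0.033
gripper_force: 59.6
```

Emit:
servo_tool(
  targets=[
    {"dx": 0,"dy": 0,"dz": -0.5,"twist": 0},
    {"dx": 0,"dy": 0,"dz": 0,"twist": 0},
    {"dx": 0,"dy": 0,"dz": 0,"twist": 0},
  ],
)

```text
t: 13.5
eef_pos: [0.4299, -0.3989, 0.0299]
orientation: [1.88, 2.517, -0.0]
ft_force: [0.7, 0.6, 0.2]
gripper_width: 0.0328
gripper_force: 59.6
```

Emit:
servo_tool(
  targets=[
    {"dx": 0.5,"dy": 0,"dz": -0.5,"twist": 0},
    {"dx": 0,"dy": 0,"dz": 0,"twist": 0},
    {"dx": 0,"dy": 0,"dz": 0,"twist": 0},
  ],
)

```text
t: 13.8
eef_pos: [0.4304, -0.3989, 0.0294]
orientation: [1.88, 2.517, -0.0]
ft_force: [-1.5, 0.1, 2.4]
gripper_width: 0.0328
gripper_force: 59.9
```

Emit:
servo_tool(
  targets=[
    {"dx": 0,"dy": 0,"dz": 0,"twist": 0},
    {"dx": 0,"dy": 0,"dz": 0,"twist": 0},
    {"dx": 0,"dy": 0,"dz": 0,"twist": 0},
    {"dx": 0,"dy": 0,"dz": 0,"twist": 0},
    {"dx": 0,"dy": 0,"dz": 0,"twist": 0},
    {"dx": 0,"dy": 0,"dz": 0,"twist": 0},
  ],
  gripper=0,
)

```text
t: 14.4
eef_pos: [0.4304, -0.3988, 0.0293]
orientation: [1.88, 2.517, 0.0]
ft_force: [0.4, -0.9, 0.4]
gripper_width: 0.0852
gripper_force: 0.0
```

Emit:
servo_tool(
  targets=[
    {"dx": 0,"dy": 0,"dz": 15,"twist": 0},
    {"dx": 0,"dy": 0,"dz": 30,"twist": 0},
    {"dx": 0,"dy": 0,"dz": 40,"twist": 0},
    {"dx": 0,"dy": 0,"dz": 45,"twist": 0},
    {"dx": 10,"dy": 0,"dz": 40,"twist": -0.07},
    {"dx": 25,"dy": 0,"dz": 15,"twist": -0.15},
    {"dx": 25,"dy": 0,"dz": 0,"twist": -0.15},
    {"dx": 25,"dy": 0,"dz": 0,"twist": -0.15},
    {"dx": 25,"dy": 0,"dz": 0,"twist": -0.15},
    {"dx": 10,"dy": 0,"dz": 0,"twist": -0.15},
  ],
)

```text
t: 15.4
eef_pos: [0.5529, -0.3974, 0.2154]
orientation: [2.73, 1.554, 0.003]
ft_force: [0.4, -0.5, -0.1]
gripper_width: 0.0855
gripper_force: 0.0
```

Emit:
servo_tool(
  targets=[
    {"dx": 0,"dy": 0,"dz": 0,"twist": -0.15},
    {"dx": 0,"dy": 0,"dz": 0,"twist": -0.15},
    {"dx": 0,"dy": 0,"dz": 0,"twist": -0.15},
    {"dx": 0,"dy": 0,"dz": 0,"twist": -0.15},
    {"dx": 0,"dy": 0,"dz": 0,"twist": -0.15},
    {"dx": 0,"dy": 0,"dz": 0,"twist": 0},
    {"dx": 0,"dy": 0,"dz": 0,"twist": 0},
    {"dx": 0,"dy": 0,"dz": 0,"twist": 0},
  ],
)

```text
t: 16.2
eef_pos: [0.5505, -0.3987, 0.2148]
orientation: [3.108, 0.458, 0.001]
ft_force: [0.0, -0.8, -0.2]
gripper_width: 0.0853
gripper_force: 0.0
```

```bash
python3 - <<'E'
from meas import *
s=sense(); print(s["eef_pos"],s["orientation"],s["q"])
for n,W in (("scene",S),("top",T)):
    print(n,cyl(W,.431,-.398,.017,.025,.05),cyl(W,.391,-.264,.02,.025,.06))
a=capture("scene"); b=capture("top"); cv2.imwrite("pics/m2.png",np.hstack([a["img"][100:340,80:480],b["img"][60:300,120:520]]))
E
```

```text
scene bar ((410.3314514160156, -332.4032897949219), (64.43360900878906, 15.875166893005371), 15.533585548400879)
scene rim 745 ((411.19635009765625, -331.4272766113281), (67.16805267333984, 206.05543518066406), 17.21604347229004)
top bar ((410.6216125488281, -330.80364990234375), (63.80084228515625, 14.03296184539795), 17.003501892089844)
top rim 399 ((410.6860656738281, -330.9603271484375), (64.6364517211914, 203.9522247314453), 16.891836166381836)
[ 0.55033602 -0.39886929  0.21449475] [-3.10831738e+00 -4.55049563e-01 -2.80091554e-04] [ 0.58756336  0.53965578 -0.06213164  1.43998954  0.03451966  1.16296639
 -0.75951753]
scene (192, array([ 0.4306, -0.3989])) (286, array([ 0.3901, -0.2645]))
top (23, array([ 0.4295, -0.3992])) (38, array([ 0.389 , -0.2647]))
```

View pics/m2.png

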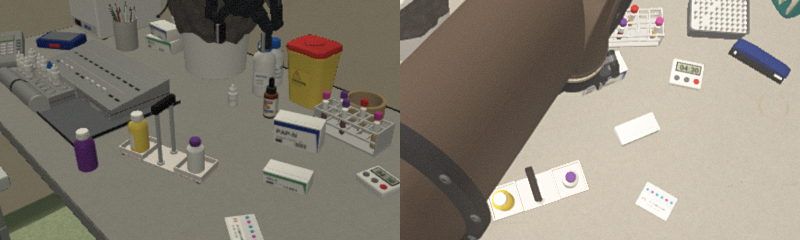

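Both bottles stand in their bays: the yellow one at (138,135) and the purple-capped one at (196,155). The bar at (165,103) is clear, so I'll go to it now.

Emit:
servo_tool(
  targets=[
    {"dx": -15,"dy": 8,"dz": 0,"twist": 0},
    {"dx": -30,"dy": 15,"dz": 0,"twist": 0},
    {"dx": -35,"dy": 17,"dz": 0,"twist": 0},
    {"dx": -35,"dy": 16,"dz": 0,"twist": 0},
    {"dx": -20,"dy": 10,"dz": 0,"twist": 0},
    {"dx": -4.5,"dy": 2,"dz": 0,"twist": 0},
    {"dx": 0,"dy": 0,"dz": 0,"twist": 0},
    {"dx": 0,"dy": 0,"dz": 0,"twist": 0},
    {"dx": 0,"dy": 0,"dz": 0,"twist": 0},
  ],
)

```text
t: 17.3
eef_pos: [0.4121, -0.3312, 0.2142]
orientation: [3.109, 0.453, 0.001]
ft_force: [-0.1, 0.4, -0.1]
gripper_width: 0.0853
gripper_force: 0.0
```

Emit:
servo_tool(
  targets=[
    {"dx": 0,"dy": 0,"dz": -15,"twist": 0},
    {"dx": 0,"dy": 0,"dz": -30,"twist": 0},
    {"dx": 0,"dy": 0,"dz": -30,"twist": 0},
    {"dx": 0,"dy": 0,"dz": -18,"twist": 0},
    {"dx": 0,"dy": 0,"dz": -9,"twist": 0},
    {"dx": 0,"dy": 0,"dz": 0,"twist": 0},
    {"dx": 0,"dy": 0,"dz": 0,"twist": 0},
    {"dx": 0,"dy": 0,"dz": 0,"twist": 0},
  ],
)

```text
t: 18.1
eef_pos: [0.4118, -0.3314, 0.1134]
orientation: [3.108, 0.452, 0.002]
ft_force: [-0.5, 0.4, 0.6]
gripper_width: 0.0849
gripper_force: 0.0
```

Emit:
servo_tool(
  targets=[
    {"dx": -1,"dy": 0,"dz": 0,"twist": 0},
    {"dx": 0,"dy": 0,"dz": 0,"twist": 0},
    {"dx": 0,"dy": 0,"dz": 0,"twist": 0},
    {"dx": 0,"dy": 0,"dz": 0,"twist": 0},
    {"dx": 0,"dy": 0,"dz": 0,"twist": 0},
    {"dx": 0,"dy": 0,"dz": 0,"twist": 0},
    {"dx": 0,"dy": 0,"dz": 0,"twist": 0},
    {"dx": 0,"dy": 0,"dz": 0,"twist": 0},
    {"dx": 0,"dy": 0,"dz": 0,"twist": 0},
    {"dx": 0,"dy": 0,"dz": 0,"twist": 0},
  ],
  gripper=1,
)

```text
t: 19.1
eef_pos: [0.41, -0.3308, 0.1125]
orientation: [3.109, 0.452, 0.0]
ft_force: [-1.3, 0.9, 5.1]
gripper_width: 0.0134
gripper_force: 59.0
```

```bash
python3 - <<'E'
from meas import *
s=sense(); print(s["eef_pos"],s["gripper_width"],s["gripper_force"],s["ft_force"])
for n,W in (("scene",S),): print(n,cyl(W,.431,-.398,.017,.025,.05),cyl(W,.391,-.264,.02,.025,.06))
E
```

```text
scene bar ((405.6351318359375, -338.11785888671875), (52.0650634765625, 63.345794677734375), 63.129058837890625)
scene rim 738 ((410.7588195800781, -331.6162109375), (67.09410858154297, 206.8899383544922), 16.82275390625)
top rim 150 ((425.57696533203125, -379.7829284667969), (63.879634857177734, 102.38240051269531), 16.17929458618164)
[ 0.41002044 -0.33079568  0.11255643] 0.012893620701380554 59.025235176086426 [-1.08994051  2.24481245  5.11866794]
scene (186, array([ 0.4305, -0.3992])) (280, array([ 0.3902, -0.2648]))
```

Firm grip with the bottles in place, so I'll lift gently by 105 mm.

Emit:
servo_tool(
  targets=[
    {"dx": 0,"dy": 0,"dz": 3,"twist": 0},
    {"dx": 0,"dy": 0,"dz": 6,"twist": 0},
    {"dx": 0,"dy": 0,"dz": 11,"twist": 0},
    {"dx": 0,"dy": 0,"dz": 15,"twist": 0},
    {"dx": 0,"dy": 0,"dz": 18,"twist": 0},
    {"dx": 0,"dy": 0,"dz": 18,"twist": 0},
    {"dx": 0,"dy": 0,"dz": 15,"twist": 0},
    {"dx": 0,"dy": 0,"dz": 11,"twist": 0},
    {"dx": 0,"dy": 0,"dz": 6,"twist": 0},
    {"dx": 0,"dy": 0,"dz": 2,"twist": 0},
  ],
)

```text
t: 20.2
eef_pos: [0.41, -0.3309, 0.2179]
orientation: [3.108, 0.452, 0.001]
ft_force: [-0.0, -0.6, -4.6]
gripper_width: 0.013
gripper_force: 58.6
```

Emit:
servo_tool(
  targets=[
    {"dx": 0,"dy": 0,"dz": 0,"twist": 0},
    {"dx": 0,"dy": 0,"dz": 0,"twist": 0},
    {"dx": 0,"dy": 0,"dz": 0,"twist": 0},
    {"dx": 0,"dy": 0,"dz": 0,"twist": 0},
    {"dx": 0,"dy": 0,"dz": 0,"twist": 0},
    {"dx": 0,"dy": 0,"dz": 0,"twist": 0},
    {"dx": 0,"dy": 0,"dz": 0,"twist": 0},
    {"dx": 0,"dy": 0,"dz": 0,"twist": 0},
  ],
)

```text
t: 21.0
eef_pos: [0.4099, -0.3308, 0.2173]
orientation: [3.109, 0.452, 0.0]
ft_force: [-0.6, -0.1, -4.0]
gripper_width: 0.0131
gripper_force: 58.6
```

```bash
python3 - <<'E'
from meas import *
s=sense(); print(s["eef_pos"],s["gripper_width"],s["gripper_force"],s["ft_force"])
W=S; print(cyl(W,.431,-.398,.017,.13,.155),cyl(W,.391,-.264,.02,.13,.165))
P=W[(np.hypot(W[:,0]-.41,W[:,1]+.331)<.115)&(W[:,2]>.09)&(W[:,2]<.13)]
u=(P[:,0]-.41)*-.288+(P[:,1]+.331)*.958; v=(P[:,0]-.41)*.958+(P[:,1]+.331)*.288
for a,b in((-.1,-.08),(.08,.1)): 
    z=P[(u>a)&(u<b),2]; print(a,np.percentile(z,[5,50,95]))
print(np.linalg.lstsq(np.c_[u,v,u*0+1],P[:,2],rcond=None)[0])
a=capture("scene"); cv2.imwrite("pics/m3.png",a["img"][60:360,80:480])
E
```

```text
scene bar ((410.5936279296875, -332.7381591796875), (54.7646369934082, 155.30714416503906), 12.046260833740234)
top bar ((405.5478515625, -378.4432067871094), (26.911924362182617, 88.65438079833984), 42.0525016784668)
[ 0.40993867 -0.33085417  0.21733417] 0.01300360165571856 58.628082275390625 [ 1.21755168  0.71159152 -5.04525608]
(234, array([ 0.4304, -0.399 ])) (338, array([ 0.3906, -0.2646]))
-0.1 [0.10944839 0.11734861 0.12765284]
0.08 [0.10756213 0.11665335 0.12272006]
[-0.00204726 -0.00970913  0.11562791]
```

View pics/m3.png

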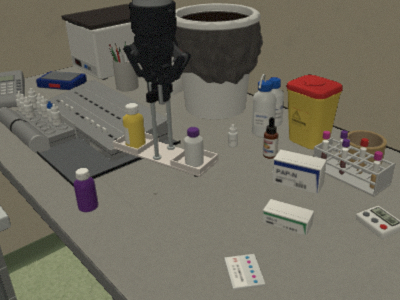

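The picture shows the carrier held level about 105 mm up. Both bottles stand in it, at (133,128) and (194,148), and the other things have not moved.

```bash
python3 -c "
from cell import *
print(job_done())"
```

```text
the job is handed in; nothing more can be done
None
```

I handed in the job with the carrier held by its grip bar about 105 mm up, level and still, the tall bottle standing in the left bay and the short one in the right, the other things left in place, at about 21 s of the 61 s; the hand-in gave no verdict.

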